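# Ease the wedge out from under a shredder lid and bolt the lid down

### The arm

A 6-joint arm with a two-finger parallel gripper is mounted at the origin on the work surface. World frame = base frame: x ahead of the robot, y to its left, z up, the work surface at z = 0. Lengths are in m, angles in rad, forces in N, time in s.
With the tool pointing down it reaches from about 0.35 to 0.975 m from the base axis. Payload 7.1 kg.
Tool frame: the origin (TCP) lies between the finger pads; the fingertips stand 17 mm ahead of it and the grasp point (between the pads) lies 2 mm behind it; x points along the fingers, z is the direction in which the jaws open and shut, and the axes are right-handed (so a half turn about x gives the same grasp; the last joint's range is limited). The gripper opens to 88 mm and grips with 3 to 60 N. Pads are 20 mm wide; open, the fingers measure 115 mm over their backs; the gripper's body (75 mm by 178 mm) begins 61 mm behind the grasp point.
Start: joints at [-1.324, 0.423, 1.63, -0, 1.089, -0.019], TCP at [0.164, -0.603, 0.24] pointing down, gripper open.
Joint ranges: [-3, 3], [-0.9, 2.11], [0.09, 2.58], [-1.31, 4.45], [0.11, 2.69], [-2.54, 2.54]. Speed limits (rad/s): [2.39, 2.39, 3.01, 3.14, 3.14, 3.14].

### API

Orientations are given as a rotation vector (axis times angle).
In Python, from plant import * gives the robot as it stands. The module is installed in compiled form; this text tells all that it offers.
- The arm moves only by the tool drive_tool, never from a script. Its argument "series" is a list of rows, each a list of 3 entries, a list of its own where there are three numbers: the finger opening in mm, from 0 to 87.8, then the shift along the world's x, y, z in units of 0.75 m (1.0 is 0.75 m), then the turn about the world's z in units of 180 degrees (1.0 is 180 degrees). In form: [[hand, [dx, dy, dz], yaw], ...]. A call has 1 to 8 rows; each row shifts and turns the commanded pose from where the row before left it; what a row does not reach is not made up. A row lasts 1/8 s, in which the tool goes at most 62.5 mm and 10.7 degrees, less where a joint would pass 70% of its speed; a pose out of reach is approached as far as the arm can. A call with a number of a shift or a turn outside -1 to 1 is refused whole. A call with a gripper value outside its range is refused whole. The fingers move at their own pace and stop on an object; "newtons" is the grip in N (left out, the last holds). Time passes only in rows, so rows that do not move let the fingers close. It gives the time, the measured TCP pose, the force and the opening at its end, in the units of the state.
- state(): the state, without advancing time (a new reading comes with each control period).
- read_camera(name): name is "side" or "top"; returns a dict with "pixels" (480x640x3 uint8, blue, green, red), "fx", "fy", "cx", "cy" (pixels), "R" (3x3) and "t" (3): a world point X has camera coordinates R X + t. Camera axes: x right, y down, z forward; pixel columns grow to the right and rows downward; lengths in m; the calibration is good to about 2 mm. A picture is of the moment at which its call begins. There is no depth.
- job_done(): hands the job in, once; it reports no verdict.
Trained networks look in a picture, given as the dict that the camera call returned (one of the last four; its "shot" number tells which), for a name from the list of things; names that differ only in an ending like _2 or _b are one class to them, and where a whole thing is asked for, a point or a joint stands for the part that bears it (a point fixed in the world has none). Each returns a list of dicts, best first, with "score" (0 to 1); they miss things now and then, are a little off and sometimes report something else, mostly with a low value. They report only what shows in the picture. A call takes as long as a camera call. They do not tell look-alikes from the thing itself.
- search_frame(target, picture): "extent" ([left, top, right, bottom] in pixels, round what is visible of it).
The state is a dict: "time": time; "joint_pos": joint angles; "dq": joint speeds; "joint_efforts": joint torques, N m; "ee_pos": TCP position; "orientation": TCP orientation; "ft_force": force on the tool from outside, world axes, zero at the start; "ft_torque": the same for the moment, N m; "finger_gap": finger opening in m.
Only numpy, scipy, OpenCV 4.12 (cv2) and the standard library are available. Lean on these libraries where they do the work, as an engineer would, in place of code of your own. Each camera call takes 0.05 s, during which the arm holds its last target.

### The job

The heavy lid of the green shredder is propped ajar by an orange wedge. Work the wedge backward out from under it in short gentle tugs of two to three centimetres, stopping about half a second after each so that the lid settles, with no yanking, until the lid lies fully shut; only then slide the red-knobbed bolt fully home over the lid. Lay the wedge flat on its base in the grey tote, leaving the other things where they are.

Things in the scene. Friction and masses are not known exactly. Their poses are not given: they have to be found in the camera images.
- machine: green shredder head, fixed, 360 x 400 mm: origin at table level straight under the middle of the closed lid's front edge; x points from the robot's side to the back, y left, z up. From x = -110 to 110 mm it carries a flat steel feed shelf at z = 90 mm, running 110 mm back under the lid; the hopper opening lies behind that.
- lid (a joint): angle of the white lid (230 mm deep, 370 wide, 11 thick, about 1.6 kg) about its damped hinge along the machine's y at machine x = 230, z = 90 mm; 0 = shut on the shelf, growing as the front edge rises; about 0.12 at the start, resting on the wedge; it sinks by its own weight. A grey handle bar stands 45 mm above its underside, 130 mm behind its front edge
- lid_edge (a point): middle of the lower front edge of the lid (23 cm from the hinge); shut, it lies at machine (0, 0, 90) mm
- wedge: loose orange wedge, 150 x 34 mm, about 150 g, lying flat on the feed shelf, up to 0.18 rad askew to the machine; origin at the centre of its underside; x points along it to the thin tip. The ramp rises evenly from the tip to 30 mm at x = -25 mm; from there to x = -75 mm is a block 36 mm high, outside the lid, to grasp across its 34 mm width
- wedge_tip (a point): middle of the wedge's thin end (5 mm thick), on its underside, wedge x = +75 mm; at the start 80 to 92 mm behind the lid's front edge. The lid presses on the wedge with 6 to 10 N and friction holds it, so it stays wherever a tug leaves it; it takes roughly 5 to 15 N to pull
- bolt (a joint): travel of the slide bolt on the feed shelf, along the machine's +x, 0 (drawn back) to 0.040 m (fully home, its bar over the lid); stays where it is left, about 3 N to slide; starts between 0 and 0.008
- bolt_knob (a point): centre of the top of the bolt's upright red knob, 58 mm above the shelf; the knob is 18 mm in diameter for its top 18 mm, on a 12 mm stem; it stands at machine x = -65 mm + travel, y = 165 mm. The knob moves with the bolt; it can be pushed from behind or pinched. Its 34 mm wide base and guides reach 24 mm above the shelf
- tote_grey: grey open tote, fixed, 220 x 150 x 60 mm, walls and floor 4 mm; origin at the centre of its underside, x along its length; empty; the wedge goes here. It stands on the left or the right.
- tote_blue: blue open tote, fixed, the same size, on the other side, with a roll of tape in it; not for the wedge
- padlock: bystander: loose brass padlock, 48 x 30 x 18 mm, lying on the feed shelf to the wedge's left, 72 to 82 mm from its centre line; origin under its body
- cup: bystander: loose black pen cup, 60 mm in diameter, 85 mm high, pens to 130 mm, standing on the feed shelf at the right; origin at the centre of its base
- tape: bystander: loose roll of tape, 70 mm in diameter, 30 mm high, in the blue tote
- mug: bystander: loose white mug, 76 mm in diameter, 90 mm high, on the table between the robot and the machine, at the left; origin at the centre of its base
- punch: bystander: loose hole punch, 110 x 70 x 64 mm, on the table in front of the machine; origin at the centre of its underside
- spray: bystander: loose white bottle, 64 mm in diameter, 190 mm high, at the right back; origin at the centre of its base
- can: bystander: loose can, 60 mm in diameter, 110 mm high, at the left back; origin at the centre of its base
There are look-alikes about, which are no part of the job. There is more than one size of the wedge; the job needs the middle-sized.

How it is judged:
On the way, in this order (a step that is already met when the one before it is completed fails the run):
1. the wedge has been drawn out 12 to 42 mm and stands still there, the lid still propped on it (distance of wedge from where it was at the start of the episode between 0.012 and 0.042 m and linear speed of wedge below 0.02 m/s and value of joint lid above 0.02 rad and velocity of joint lid above -0.03 rad/s), for 0.2 s.
2. the wedge has been drawn out 43 to 75 mm and stands still there, the lid still propped on it (distance of wedge from where it was at the start of the episode between 0.043 and 0.075 m and linear speed of wedge below 0.02 m/s and value of joint lid above 0.02 rad and velocity of joint lid above -0.03 rad/s), for 0.2 s.
3. the wedge is out and the lid fully shut, the bolt not yet home (value of joint lid below 0.008 rad and value of joint bolt below 0.03 m), for 0.1 s.
At the end, for the whole second after the job is handed in: the lid is shut (under 0.008 rad), the bolt is home (at least 34 of its 40 mm), and the wedge lies still in the grey tote, flat on its base (within 0.15 rad, its underside less than 15 mm above the tote's underside, its centre within 60 mm of the tote's centre each way) (value of joint lid below 0.008 rad and value of joint bolt above 0.034 m and x of wedge in the frame of tote_grey between -0.06 and 0.06 m and y of wedge in the frame of tote_grey between -0.06 and 0.06 m and z of wedge in the frame of tote_grey below 0.015 m and angle between wedge's own z axis and vertical below 0.15 rad and linear speed of wedge below 0.02 m/s); the robot touches nothing.
It fails at once if the wedge yanked: moved faster than 0.25 m/s while the lid is still propped up (linear speed of wedge above 0.25 m/s and value of joint lid above 0.02 rad).
It fails at once if the bolt slid more than 20 mm while the lid is not shut (value of joint bolt above 0.02 m and value of joint lid above 0.012 rad).
It fails at once if a bystander (tape, padlock, pen cup, mug, hole punch, bottle or can) moved more than 30 mm or toppled (distance of any of tape, padlock, cup, mug, punch, spray, can from where it was at the start of the episode above 0.03 m or angle between any of cup, mug, spray, can's own z axis and vertical above 0.5 rad).
It also fails if it takes over 62 s, if anything falls off the work surface, if the arm or the gripper's body presses on something with over 40 N, if the wrist force passes 120 N, or if a joint passes its speed limit or range.

## Working session

There is one attempt and no reset: what is moved stays moved. The work goes in short steps, Python scripts to look and compute and a tool call to move; the robot and the scene stay as the last step left them, time stands still between calls to the robot, and variables do not carry over. Pictures are saved under pics/ and viewed, and the job is handed in when it is done.

Besides the shell and the picture viewer there is one more tool, called after "Call:" by a JSON object that holds its "fn" and its "kwargs". drive_tool: Moves the arm, as the interface text tells. Shifts and turns lie within -1 to 1; 1 stands for 0.75 m of shift or 180 degrees of turn. Its arguments: {"type":"object","properties":{"series":{"type":"array","items":{"type":"array"}},"newtons":{"type":"number"}},"required":["series"]}

```bash
mkdir -p pics; cat > h.py <<'E'
from plant import *
import numpy as np, cv2
def ray(p,u,v):
    R=np.array(p["R"]);t=np.array(p["t"]);d=R.T@np.array([(u-p["cx"])/p["fx"],(v-p["cy"])/p["fy"],1]);return -R.T@t,d
def atz(p,u,v,z):
    c,d=ray(p,u,v);return c+d*(z-c[2])/d[2]
def proj(p,X):
    q=np.array(p["R"])@np.array(X)+np.array(p["t"]);return q[0]/q[2]*p["fx"]+p["cx"],q[1]/q[2]*p["fy"]+p["cy"]
E
python3 - <<'E'
from h import *
s=state();print(s)
for n in("top","side"):
    p=read_camera(n);cv2.imwrite(f"pics/{n}0.png",p["pixels"])
    print(n,p["fx"],p["cx"],p["cy"],-np.array(p["R"]).T@np.array(p["t"]),np.round(p["R"],3).tolist(),p.get("shot"))
    for k in ["machine","lid","wedge","bolt_knob","bolt","tote_grey","tote_blue","padlock","cup","mug","punch","spray","can"]:
        print(k,[(np.round(r["extent"]).tolist(),round(r["score"],2)) for r in search_frame(k,p)][:4])
print(state()["time"])
E
```

```text
{'time': 0.0, 'joint_pos': array([-1.32402556e+00,  4.23850627e-01,  1.63071021e+00, -2.21423847e-05,
        1.08862298e+00, -1.90055549e-02]), 'dq': array([ 0.00197264,  0.00206405,  0.001169  , -0.00159531, -0.00045596,
        0.0006189 ]), 'joint_efforts': array([-9.68530330e-04, -5.44640386e+01, -2.73670185e+01,  6.42460235e-02,
        2.27627921e-02, -1.06994216e-04]), 'ee_pos': array([ 0.16404236, -0.602515  ,  0.23888764]), 'orientation': array([ 1.01220508,  1.32457614, -1.01058162]), 'ft_force': array([-0.58575864,  0.67138158,  0.83627022]), 'ft_torque': array([-0.02266194, -0.02375605,  0.00714543]), 'finger_gap': 0.087614668172607}
top 536.2395744721966 323.2334292322784 233.06283994621285 [ 0.3694724  -0.02011392  1.3431034 ] [[0.022, -1.0, -0.007], [-0.995, -0.022, -0.097], [0.097, 0.009, -0.995]] 1
machine [([243.0, 82.0, 428.0, 259.0], 0.84), ([209.0, 280.0, 260.0, 310.0], 0.24)]
lid [([250.0, 93.0, 419.0, 203.0], 0.95)]
wedge [([420.0, 327.0, 464.0, 420.0], 0.95), ([308.0, 287.0, 353.0, 316.0], 0.94), ([331.0, 190.0, 349.0, 231.0], 0.84)]
bolt_knob []
bolt [([264.
[... 843 characters left out ...]
89)]
wedge [([302.0, 227.0, 331.0, 244.0], 0.89), ([373.0, 276.0, 386.0, 304.0], 0.77), ([433.0, 230.0, 453.0, 254.0], 0.62)]
bolt_knob [([289.0, 262.0, 311.0, 277.0], 0.56)]
bolt [([202.0, 328.0, 310.0, 435.0], 0.62)]
tote_grey [([358.0, 169.0, 437.0, 229.0], 0.67)]
tote_blue [([202.0, 330.0, 311.0, 433.0], 0.69), ([292.0, 267.0, 311.0, 276.0], 0.16)]
padlock [([311.0, 255.0, 322.0, 262.0], 0.53)]
cup [([336.0, 175.0, 358.0, 214.0], 0.56)]
mug [([318.0, 318.0, 349.0, 366.0], 0.77)]
punch [([382.0, 233.0, 417.0, 269.0], 0.94)]
spray [([330.0, 135.0, 350.0, 185.0], 0.73), ([166.0, 318.0, 199.0, 364.0], 0.23)]
can [([168.0, 316.0, 202.0, 362.0], 0.86), ([292.0, 267.0, 311.0, 280.0], 0.34)]
1.4
```

```bash
python3 - <<'E'
import cv2
a=cv2.imread("pics/top0.png");cv2.imwrite("pics/t1.png",cv2.resize(a[75:275,230:480],None,fx=3.2,fy=3,interpolation=2)[:600,:800])
a=cv2.imread("pics/side0.png");cv2.imwrite("pics/s1.png",cv2.resize(a[165:315,190:390],None,fx=4,fy=4,interpolation=2))
E
```

```text
(no output)
```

View pics/top0.png

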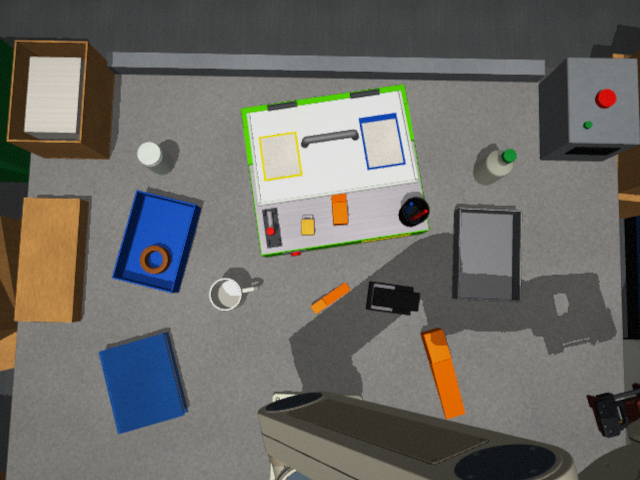

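View pics/side0.png

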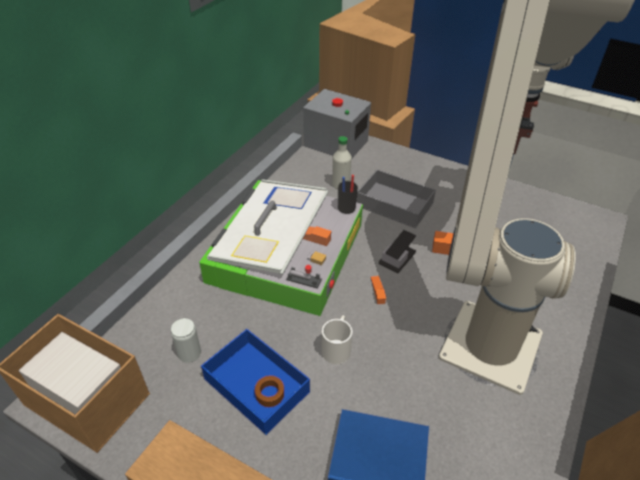

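View pics/t1.png

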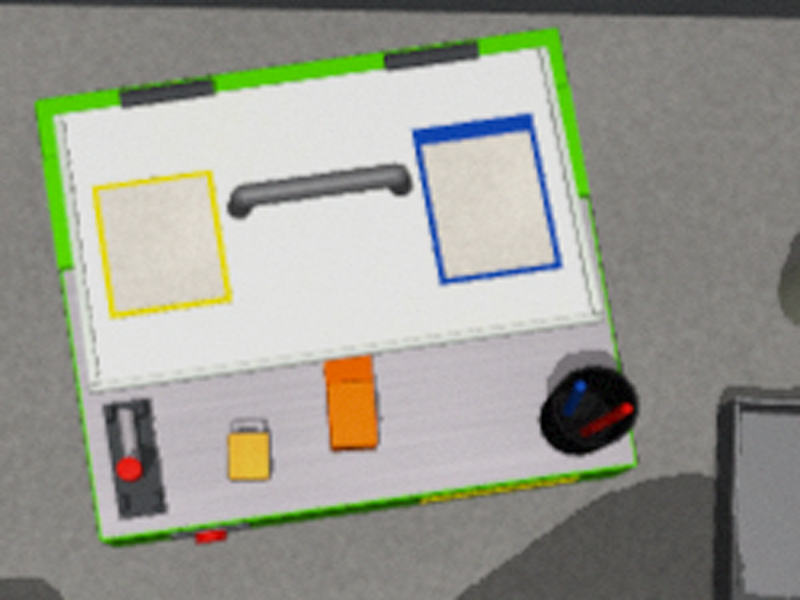

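View pics/s1.png

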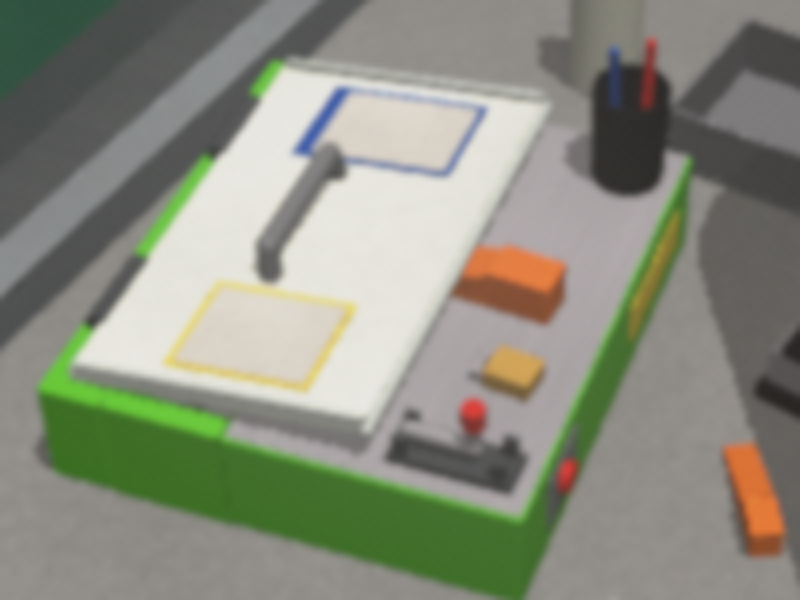

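```bash
cat > a.py <<'E'
from h import *
import pickle
p=read_camera("top");pickle.dump({k:p[k] for k in p},open("top.pkl","wb"))
T=lambda x,y,z:atz(p,230+x/3.2,75+y/3,z)
fl=T(103,543,.09);fr=T(636,466,.09)
yax=(fl-fr)[:2];print("width",np.linalg.norm(yax));yax/=np.linalg.norm(yax);xax=np.array([yax[1],-yax[0]])
o=(fl+fr)[:2]/2+.11*xax
print("O",o,"yaw",np.arctan2(xax[1],xax[0]),np.degrees(np.arctan2(xax[1],xax[0])))
m=lambda X:np.array([(X[:2]-o)@xax,(X[:2]-o)@yax])
for n,x,y,z in [("bl",327,383,.126),("br",373,381,.126),("fl",331,450,.126),("fr",378,447,.126),("knob",128,468,.148),("padlock",249,457,.105),("backL",38,100,.09),("backR",555,30,.09),("cup",590,410,.175)]:
    X=T(x,y,z);print(n,X.round(4),m(X).round(4))
for n,x,y in [("tl",459,206),("tr",520,206),("bl",455,299),("br",520,300)]:
    print("tote",n,atz(p,x,y,.06).round(4))
for n,e in [("mug",(228,293)),("punch",(392,298))]: print(n,atz(p,*e,.06).round(3))
E
python3 a.py
python3 - <<'E'
import cv2
a=cv2.imread("pics/top0.png");cv2.imwrite("pics/t2.png",cv2.resize(a[195:315,430:540],None,fx=5,fy=5,interpolation=2))
a=cv2.imread("pics/top0.png");cv2.imwrite("pics/t3.png",cv2.resize(a[180:240,255:365],None,fx=7.2,fy=7.2,interpolation=2))
E
```

```text
width 0.3949895721406042
O [ 0.57670917 -0.04270206] yaw 0.17519603014805488 10.037993114930275
bl [ 0.558  -0.0283  0.126 ] [-0.016   0.0175]
br [ 0.5602 -0.0612  0.126 ] [-0.0195 -0.0153]
fl [ 0.5065 -0.0322  0.126 ] [-0.0673  0.0226]
fr [ 0.5095 -0.0657  0.126 ] [-0.0702 -0.0109]
knob [0.4874 0.1099 0.148 ] [-0.0613  0.1658]
padlock [0.5021 0.027  0.105 ] [-0.0613  0.0816]
backL [0.788  0.1934 0.09  ] [0.2492 0.1956]
backR [ 0.8536 -0.1942  0.09  ] [ 0.2463 -0.1975]
cup [ 0.5343 -0.2087  0.175 ] [-0.0707 -0.156 ]
tote tl [ 0.5666 -0.3346  0.06  ]
tote tr [ 0.5697 -0.4814  0.06  ]
tote bl [ 0.3436 -0.3247  0.06  ]
tote br [ 0.3447 -0.4785  0.06  ]
mug [0.346 0.215 0.06 ]
punch [ 0.343 -0.175  0.06 ]
```

View pics/t2.png

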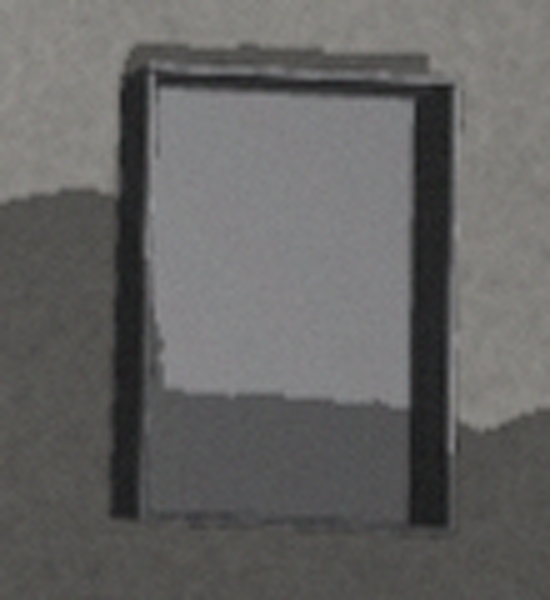

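View pics/t3.png

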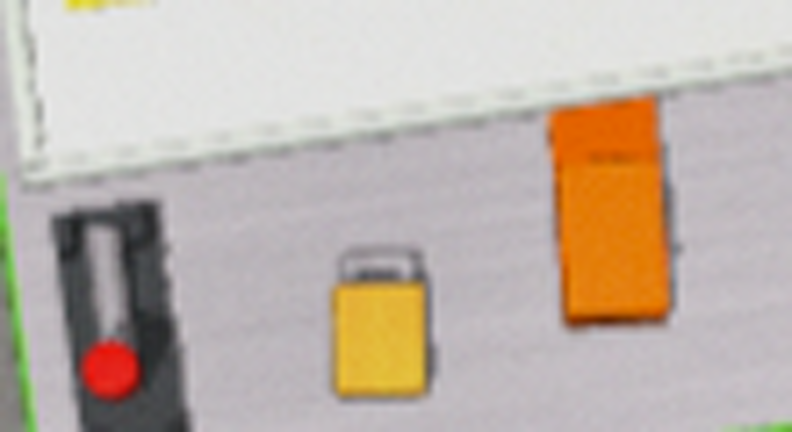

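```bash
cat > st.py <<'E'
from h import *
from scipy.spatial.transform import Rotation as R
def st(tag=""):
    s=state();M=R.from_rotvec(s["orientation"]).as_matrix();z=M[:,2]
    a=np.degrees(np.arctan2(-z[0],z[1])) # angle of tool z relative to world y
    a=(a+90)%180-90
    print(tag,"t",round(s["time"],2),"p",s["ee_pos"].round(4),"jawyaw deg",a.round(2),"x",M[:,0].round(3),"F",s["ft_force"].round(1),"gap",round(s["finger_gap"],4),"q",s["joint_pos"].round(2))
    return s
if __name__=="__main__": st()
E
python3 st.py
```

```text
t 1.45 p [ 0.1642 -0.603   0.2397] jawyaw deg 15.23 x [-0.  0. -1.] F [0.1 0.2 0.3] gap 0.0878 q [-1.32  0.42  1.63  0.    1.09 -0.02]
```

Call:
{"fn": "drive_tool", "kwargs": {"series": [[70,[0,0,0.08],-0.02],[70,[0.02,0.03,0.04],-0.02],[70,[0.038,0.057,0],-0.019],[70,[0.038,0.057,0],0],[70,[0.038,0.057,0],0],[70,[0.038,0.057,0],0],[70,[0.038,0.057,0],0],[70,[0.038,0.057,0],0]]}}

```text
time: 2.45
ee_pos: [0.3509, -0.3226, 0.3299]
orientation: [1.15, 1.245, -1.15]
ft_force: [0.1, -0.3, -0.5]
finger_gap: 0.0698
```

Call:
{"fn": "drive_tool", "kwargs": {"series": [[60,[0.038,0.057,0],0],[60,[0.038,0.057,0],0],[60,[0.038,0.057,0],0],[60,[0.038,0.057,0],0],[60,[0.038,0.057,0],0],[60,[0.038,0.057,-0.04],0],[60,[0,0,0],0]]}}

```text
time: 3.32
ee_pos: [0.5213, -0.0648, 0.2977]
orientation: [1.146, 1.251, -1.149]
ft_force: [-0.9, 0.2, 0.2]
finger_gap: 0.0599
```

```bash
python3 st.py
```

```text
t 3.33 p [ 0.5213 -0.0648  0.2977] jawyaw deg 4.84 x [-0.003  0.001 -1.   ] F [-0.9  0.2  0.2] gap 0.0599 q [-0.15  0.21  1.79  0.    1.14  1.34]
```

Call:
{"fn": "drive_tool", "kwargs": {"series": [[60,[0.016,0.024,-0.06],0],[60,[0,0,-0.06],0],[60,[0,0,-0.03],0],[60,[0,0,0],0]]}}

```text
time: 3.82
ee_pos: [0.532, -0.0501, 0.1861]
orientation: [1.149, 1.249, -1.152]
ft_force: [-0.1, -0.1, 0.7]
finger_gap: 0.06
```

```bash
python3 - <<'E'
from st import *
st()
p=read_camera("side");cv2.imwrite("pics/s2.png",cv2.resize(p["pixels"][165:315,190:390],None,fx=4,fy=4,interpolation=2))
p=read_camera("top");cv2.imwrite("pics/t4.png",cv2.resize(p["pixels"][75:275,230:480],None,fx=3.2,fy=3,interpolation=2))
E
```

```text
t 3.83 p [ 0.532  -0.0501  0.1861] jawyaw deg 4.57 x [-0.003  0.    -1.   ] F [-0.1 -0.1  0.7] gap 0.06 q [-0.12  0.36  1.87 -0.    0.91  1.37]
```

View pics/s2.png

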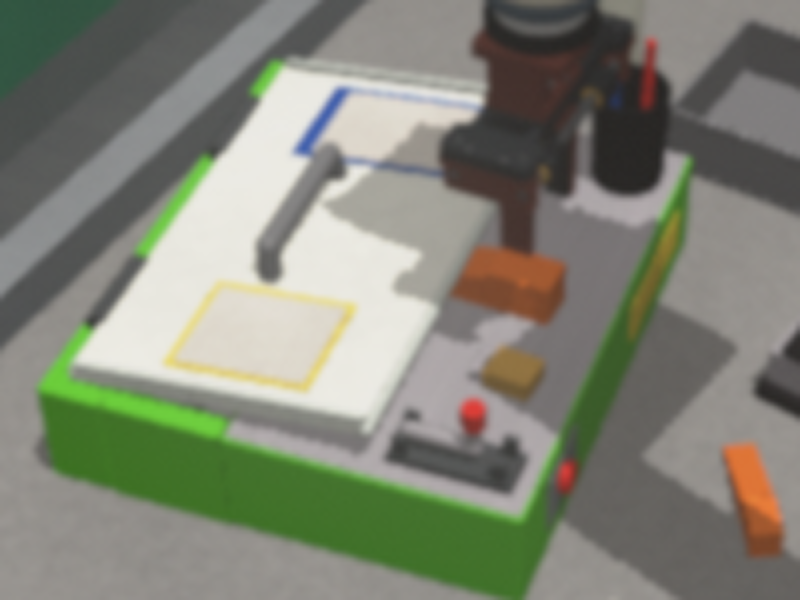

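View pics/t4.png

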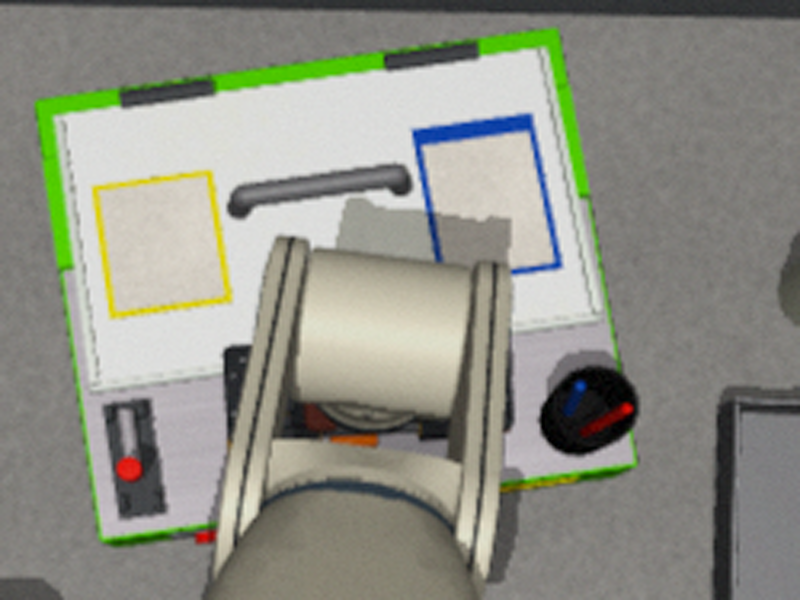

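Call:
{"fn": "drive_tool", "kwargs": {"series": [[60,[0.001,0.002,-0.05],0],[60,[0,0.002,-0.045],0],[60,[0,0,-0.004],0],[60,[0,0,0],0]]}}

```text
time: 4.42
ee_pos: [0.535, -0.0469, 0.1145]
orientation: [1.151, 1.244, -1.148]
ft_force: [0.3, 0.1, 0.1]
finger_gap: 0.0601
```

```bash
python3 st.py
```

```text
t 4.42 p [ 0.535  -0.0469  0.1145] jawyaw deg 4.6 x [ 0.002 -0.    -1.   ] F [0.3 0.1 0.1] gap 0.0601 q [-0.11  0.48  1.91 -0.    0.76  1.38]
```

Call:
{"fn": "drive_tool", "kwargs": {"series": [[30,[0,0,0],0],[20,[0,0,0],0],[20,[0,0,0],0],[20,[0,0,0],0]], "newtons": 30}}

```text
time: 4.92
ee_pos: [0.5342, -0.046, 0.1137]
orientation: [1.15, 1.246, -1.149]
ft_force: [-2.0, 3.5, 6.7]
finger_gap: 0.0339
```

```bash
python3 st.py
```

```text
t 4.92 p [ 0.5342 -0.046   0.1137] jawyaw deg 4.63 x [ 0.001  0.001 -1.   ] F [-2.   3.5  6.7] gap 0.0339 q [-0.11  0.48  1.91  0.    0.76  1.38]
```

Call:
{"fn": "drive_tool", "kwargs": {"series": [[20,[-0.006,-0.0005,0],0],[20,[-0.009,-0.0007,0],0],[20,[-0.009,-0.0007,0],0],[20,[-0.009,-0.0007,0],0],[20,[0,0,0],0],[20,[0,0,0],0],[20,[0,0,0],0],[20,[0,0,0],0]]}}

```text
time: 5.92
ee_pos: [0.5104, -0.0488, 0.1137]
orientation: [1.15, 1.244, -1.148]
ft_force: [1.8, -0.3, 7.0]
finger_gap: 0.0342
```

```bash
python3 - <<'E'
from st import *
st()
p=read_camera("side");cv2.imwrite("pics/s3.png",cv2.resize(p["pixels"][165:315,190:390],None,fx=4,fy=4,interpolation=2))
E
```

```text
t 5.92 p [ 0.5104 -0.0488  0.1137] jawyaw deg 4.61 x [ 0.002 -0.    -1.   ] F [ 1.8 -0.3  7. ] gap 0.0342 q [-0.12  0.45  1.96 -0.    0.73  1.37]
```

View pics/s3.png

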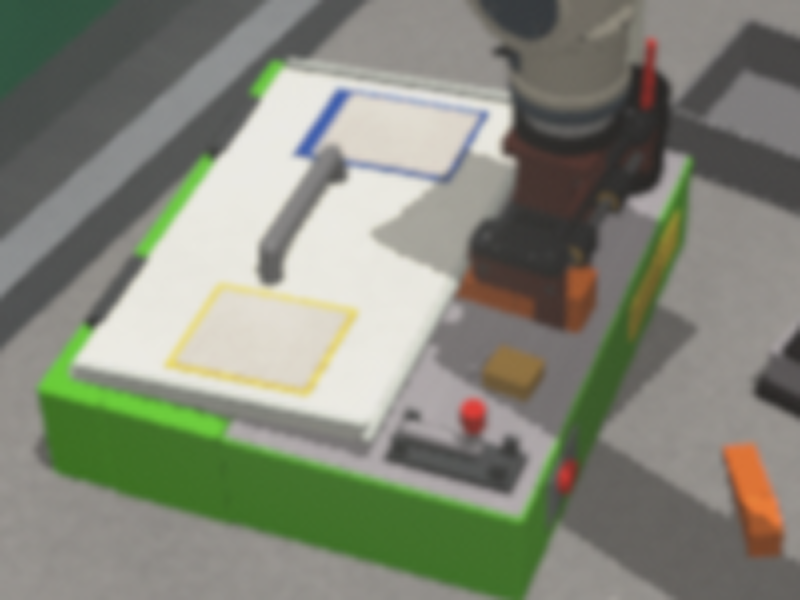

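The wedge followed the jaws by about 24 mm. The lid has sunk a little but still stands propped (front edge near pixel 365,425). Now for the second tug.

Call:
{"fn": "drive_tool", "kwargs": {"series": [[20,[-0.006,-0.0005,0],0],[20,[-0.009,-0.0007,0],0],[20,[-0.01,-0.0008,0],0],[20,[-0.011,-0.0008,0],0],[20,[0,0,0],0],[20,[0,0,0],0],[20,[0,0,0],0],[20,[0,0,0],0]]}}

```text
time: 6.98
ee_pos: [0.4833, -0.0508, 0.1137]
orientation: [1.15, 1.244, -1.148]
ft_force: [3.3, -0.2, 6.5]
finger_gap: 0.0338
```

```bash
python3 - <<'E'
from st import *
st()
p=read_camera("side");cv2.imwrite("pics/s4.png",cv2.resize(p["pixels"][165:315,190:390],None,fx=4,fy=4,interpolation=2))
E
```

```text
t 6.97 p [ 0.4833 -0.0508  0.1137] jawyaw deg 4.61 x [ 0.002 -0.    -1.   ] F [ 3.3 -0.2  6.5] gap 0.0338 q [-0.13  0.42  2.02 -0.    0.7   1.36]
```

View pics/s4.png

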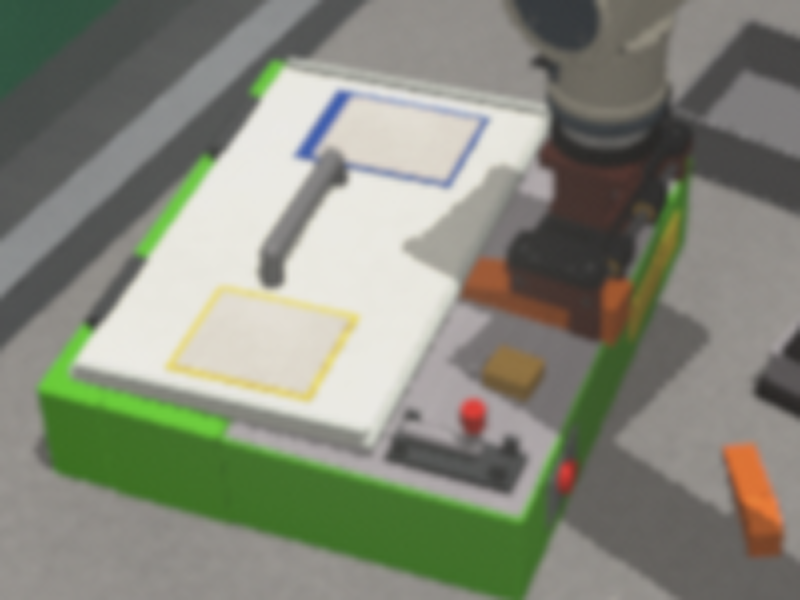

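Call:
{"fn": "drive_tool", "kwargs": {"series": [[20,[-0.006,-0.0005,0],0],[20,[-0.008,-0.0006,0],0],[20,[-0.008,-0.0006,0],0],[20,[-0.007,-0.0006,0],0],[20,[0,0,0],0],[20,[0,0,0],0],[20,[0,0,0],0],[20,[0,0,0],0]]}}

```text
time: 8.02
ee_pos: [0.4618, -0.0525, 0.1136]
orientation: [1.151, 1.244, -1.148]
ft_force: [4.2, -1.4, 6.5]
finger_gap: 0.034
```

Call:
{"fn": "drive_tool", "kwargs": {"series": [[20,[-0.006,-0.0005,0],0],[20,[-0.009,-0.0007,0],0],[20,[-0.009,-0.0007,0],0],[20,[-0.009,-0.0007,0],0],[20,[0,0,0],0],[20,[0,0,0],0],[20,[0,0,0],0],[20,[0,0,0],0]]}}

```text
time: 9.02
ee_pos: [0.4359, -0.0544, 0.1135]
orientation: [1.15, 1.245, -1.149]
ft_force: [0.5, -1.4, 9.7]
finger_gap: 0.0341
```

```bash
python3 - <<'E'
from st import *
st()
p=read_camera("side");cv2.imwrite("pics/s5.png",cv2.resize(p["pixels"][165:315,190:390],None,fx=4,fy=4,interpolation=2))
E
```

```text
t 9.03 p [ 0.4359 -0.0544  0.1135] jawyaw deg 4.61 x [ 0.001 -0.    -1.   ] F [ 0.5 -1.4  9.7] gap 0.0341 q [-0.15  0.37  2.11 -0.    0.66  1.34]
```

View pics/s5.png

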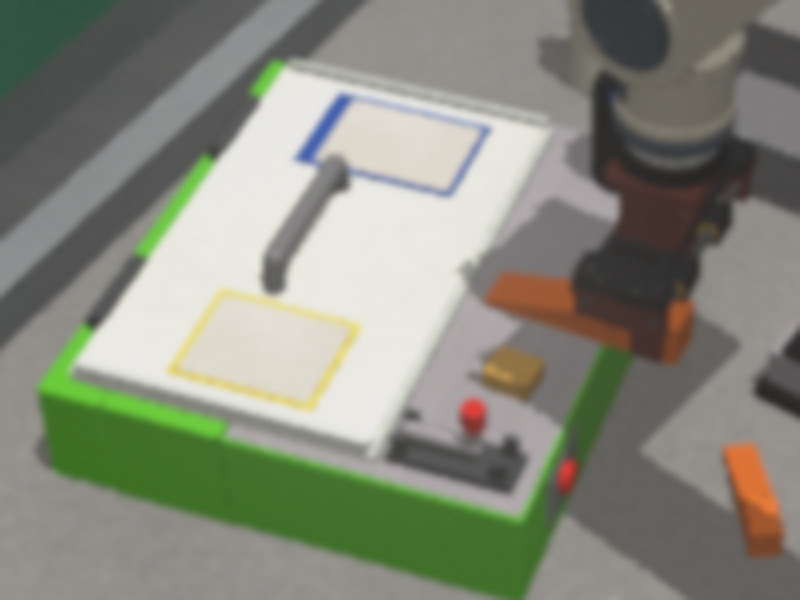

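The wedge's tip (485,290) is clear of the lid edge, and the lid lies down. Next I lift the wedge and carry it to the grey tote.

Call:
{"fn": "drive_tool", "kwargs": {"series": [[20,[-0.004,0,0.04],0],[20,[0,0,0.07],0],[20,[0,0,0.075],0],[20,[-0.01,0,0.06],-0.01],[20,[-0.01,-0.04,0.01],-0.011],[20,[-0.01,-0.07,0],-0.011],[20,[-0.005,-0.07,0],0],[20,[0,-0.07,0],0]]}}

```text
time: 10.07
ee_pos: [0.4047, -0.2426, 0.3034]
orientation: [1.224, 1.203, -1.225]
ft_force: [1.3, 0.0, -1.2]
finger_gap: 0.0341
```

Call:
{"fn": "drive_tool", "kwargs": {"series": [[20,[0,-0.07,0],0],[20,[0,-0.07,0],0],[20,[0,-0.05,-0.03],0],[20,[0,-0.02,-0.04],0],[20,[0,0,0],0]]}}

```text
time: 10.7
ee_pos: [0.4041, -0.3981, 0.2484]
orientation: [1.226, 1.208, -1.227]
ft_force: [-0.7, -0.7, -2.1]
finger_gap: 0.0338
```

```bash
python3 - <<'E'
from st import *
st()
for n in("side","top"):
  p=read_camera(n);cv2.imwrite(f"pics/{n}6.png",p["pixels"])
E
```

```text
t 10.7 p [ 0.4041 -0.3981  0.2484] jawyaw deg -1.24 x [-0.006  0.006 -1.   ] F [-0.7 -0.7 -2.1] gap 0.0338 q [-0.8   0.33  1.75 -0.    1.07  0.79]
```

View pics/side6.png

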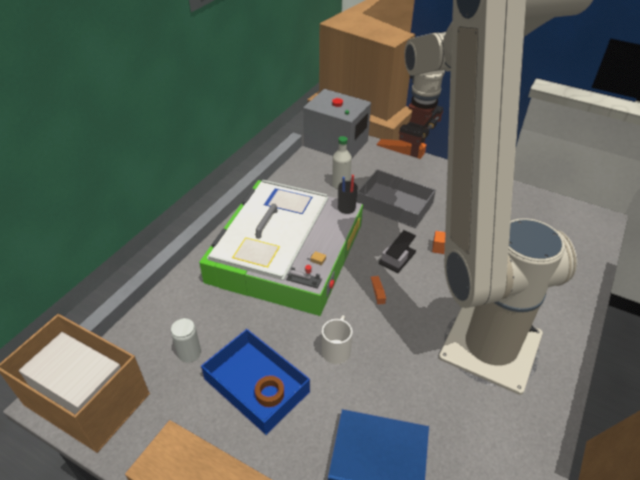

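View pics/top6.png

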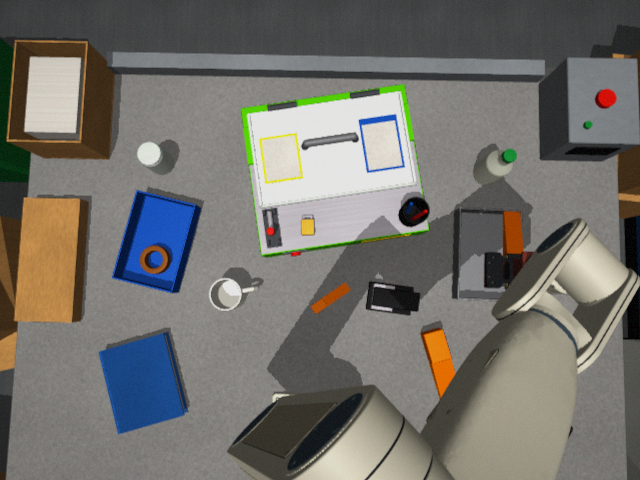

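Call:
{"fn": "drive_tool", "kwargs": {"series": [[20,[0,-0.007,-0.06],0],[20,[0,0,-0.07],0],[20,[0,0,-0.07],0],[20,[0,0,-0.05],0],[20,[0,0,-0.025],0],[20,[0,0,-0.01],0],[20,[0,0,0],0]]}}

```text
time: 11.68
ee_pos: [0.4071, -0.4049, 0.0389]
orientation: [1.223, 1.198, -1.223]
ft_force: [-0.5, 0.2, -0.6]
finger_gap: 0.0339
```

```bash
python3 - <<'E'
from st import *
st()
E
```

```text
t 11.68 p [ 0.4071 -0.4049  0.0389] jawyaw deg -1.13 x [ 0.001 -0.001 -1.   ] F [-0.5  0.2 -0.6] gap 0.0339 q [-0.8   0.64  1.84  0.    0.66  0.79]
```

Call:
{"fn": "drive_tool", "kwargs": {"series": [[20,[0,0,-0.008],0],[20,[0,0,-0.006],0],[20,[0,0,0],0]]}}

```text
time: 12.05
ee_pos: [0.4066, -0.4048, 0.0276]
orientation: [1.224, 1.199, -1.224]
ft_force: [0.7, -0.3, -1.3]
finger_gap: 0.034
```

```bash
python3 - <<'E'
from st import *
st()
E
```

```text
t 12.05 p [ 0.4066 -0.4048  0.0276] jawyaw deg -1.16 x [ 0. -0. -1.] F [ 0.7 -0.3 -1.3] gap 0.034 q [-0.8   0.66  1.84  0.    0.64  0.79]
```

Call:
{"fn": "drive_tool", "kwargs": {"series": [[45,[0,0,0],0],[55,[0,0,0],0],[60,[0,0,0],0],[60,[0,0,0.05],0],[60,[0,0,0.075],0],[60,[0,0,0.075],0],[40,[0,0,0.075],0],[20,[0,0.05,0.075],0]]}}

```text
time: 13.05
ee_pos: [0.4066, -0.3709, 0.288]
orientation: [1.225, 1.196, -1.225]
ft_force: [0.2, 1.3, 1.0]
finger_gap: 0.0437
```

```bash
python3 - <<'E'
from st import *
st()
for n in("side","top"):
  p=read_camera(n);cv2.imwrite(f"pics/{n}7.png",p["pixels"])
  if n=="side": cv2.imwrite("pics/s7.png",cv2.resize(p["pixels"][155:315,190:450],None,fx=3,fy=3,interpolation=2))
  else:
    cv2.imwrite("pics/t7.png",cv2.resize(p["pixels"][75:315,230:540],None,fx=2.5,fy=2.5,interpolation=2))
E
```

```text
t 13.05 p [ 0.4066 -0.3709  0.288 ] jawyaw deg -1.26 x [ 0.001 -0.002 -1.   ] F [0.2 1.3 1. ] gap 0.0437 q [-0.76  0.26  1.75 -0.    1.13  0.83]
```

View pics/s7.png

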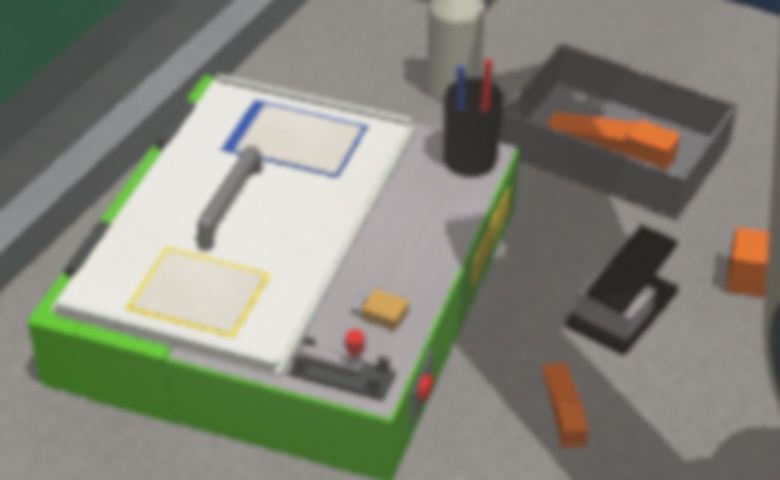

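View pics/t7.png

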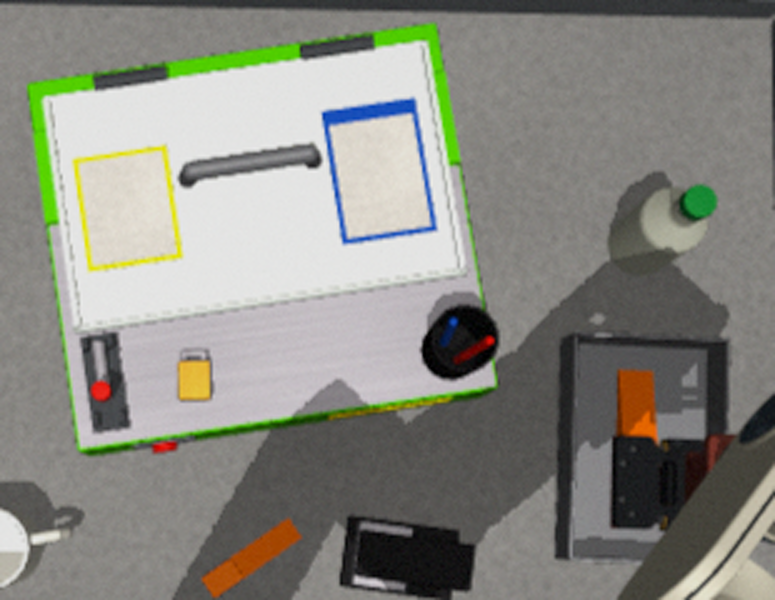

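The wedge lies flat in the grey tote (side crop ~615,135), the lid is shut, and the bystanders are where they were. Now the bolt.

Call:
{"fn": "drive_tool", "kwargs": {"series": [[0,[0,0.05,0],0.015],[0,[0.005,0.07,0],0.016],[0,[0.01,0.075,0],0.016],[0,[0.01,0.075,0],0.016],[0,[0.01,0.075,0],0],[0,[0.01,0.075,0],0],[0,[0.01,0.075,0],0],[0,[0.006,0.075,0],0]]}}

```text
time: 14.15
ee_pos: [0.4521, 0.0594, 0.2851]
orientation: [1.077, 1.288, -1.077]
ft_force: [1.6, -0.0, -0.0]
finger_gap: 0.0003
```

Call:
{"fn": "drive_tool", "kwargs": {"series": [[0,[0,0.06,-0.02],0],[0,[0,0,-0.04],0],[0,[0,0,0],0]]}}

```text
time: 14.52
ee_pos: [0.4503, 0.1027, 0.2385]
orientation: [1.073, 1.292, -1.08]
ft_force: [-0.8, -0.6, 0.0]
finger_gap: 0.0008
```

```bash
python3 st.py
```

```text
t 14.53 p [0.4503 0.1027 0.2385] jawyaw deg 10.27 x [-0.005 -0.001 -1.   ] F [-0.8 -0.6  0. ] gap 0.0008 q [ 0.2   0.19  1.98 -0.    0.98  1.59]
```

Call:
{"fn": "drive_tool", "kwargs": {"series": [[0,[0,0,-0.05],0],[0,[0,0,-0.05],0],[0,[0,0,-0.028],0],[0,[0,0,0],0]]}}

```text
time: 15.02
ee_pos: [0.4517, 0.1019, 0.1441]
orientation: [1.077, 1.289, -1.08]
ft_force: [-0.5, 0.8, -0.2]
finger_gap: 0.0004
```

```bash
python3 - <<'E'
from st import *
st()
p=read_camera("side");cv2.imwrite("pics/s8.png",cv2.resize(p["pixels"][165:315,190:390],None,fx=4,fy=4,interpolation=2))
E
```

```text
t 15.03 p [0.4517 0.1019 0.1441] jawyaw deg 10.12 x [-0.003 -0.001 -1.   ] F [-0.5  0.8 -0.2] gap 0.0004 q [ 0.2   0.34  2.05 -0.    0.76  1.59]
```

View pics/s8.png

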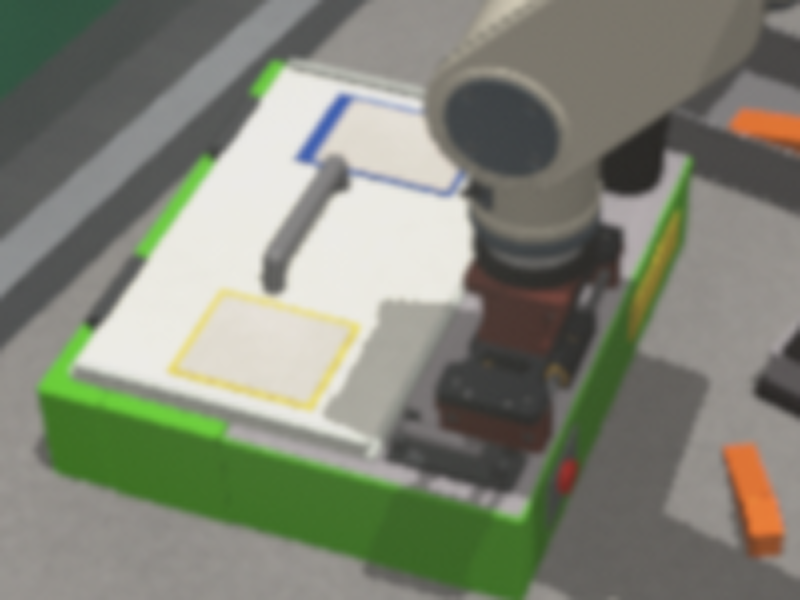

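Call:
{"fn": "drive_tool", "kwargs": {"series": [[0,[0.01,0.0018,-0.002],0],[0,[0.01,0.0018,0],0],[0,[0.01,0.0018,0],0],[0,[0.01,0.0018,0],0],[0,[0.01,0.0018,0],0],[0,[0.01,0.0018,0],0],[0,[0,0,0],0]]}}

```text
time: 15.95
ee_pos: [0.4982, 0.111, 0.1431]
orientation: [1.078, 1.287, -1.076]
ft_force: [-0.2, 0.7, 0.5]
finger_gap: 0.0003
```

```bash
cat > b.py <<'E'
from st import *
s=st()
o=np.array([.57671,-.0427]);a=.1752;x=np.array([np.cos(a),np.sin(a)]);y=np.array([-x[1],x[0]])
d=s["ee_pos"][:2]-o;print("machine",d@x,d@y,"Fx",s["ft_force"][:2]@x)
E
python3 b.py
```

```text
t 15.95 p [0.4982 0.111  0.1431] jawyaw deg 10.19 x [ 0.001  0.    -1.   ] F [-0.2  0.7  0.5] gap 0.0003 q [0.2  0.4  1.95 0.   0.79 1.59]
machine -0.0505480273719054 0.16500810473841596 Fx -0.030768388150690773
```

Continue in small steps, watching the force.

Call:
{"fn": "drive_tool", "kwargs": {"series": [[0,[0.005,0.0009,0],0],[0,[0.003,0.0005,0],0],[0,[0,0,0],0]]}}

```text
time: 16.32
ee_pos: [0.5032, 0.1118, 0.1431]
orientation: [1.077, 1.288, -1.077]
ft_force: [-1.4, -1.5, -0.4]
finger_gap: 0.0005
```

```bash
cat >> b.py <<'E'
p=read_camera("side");cv2.imwrite("pics/s9_%d.png"%(s["time"]*100),cv2.resize(p["pixels"][165:315,190:390],None,fx=4,fy=4,interpolation=2))
E
python3 b.py; ls pics
```

```text
t 16.32 p [0.5032 0.1118 0.1431] jawyaw deg 10.19 x [-0.  0. -1.] F [-1.4 -1.5 -0.4] gap 0.0005 q [0.2  0.41 1.94 0.   0.8  1.59]
machine -0.045422495936429275 0.16497350395835408 Fx -1.6571003723543185
s1.png
s2.png
s3.png
s4.png
s5.png
s7.png
s8.png
s9_1632.png
side0.png
side6.png
side7.png
t1.png
t2.png
t3.png
t4.png
t7.png
top0.png
top6.png
top7.png
```

View pics/s9_1632.png

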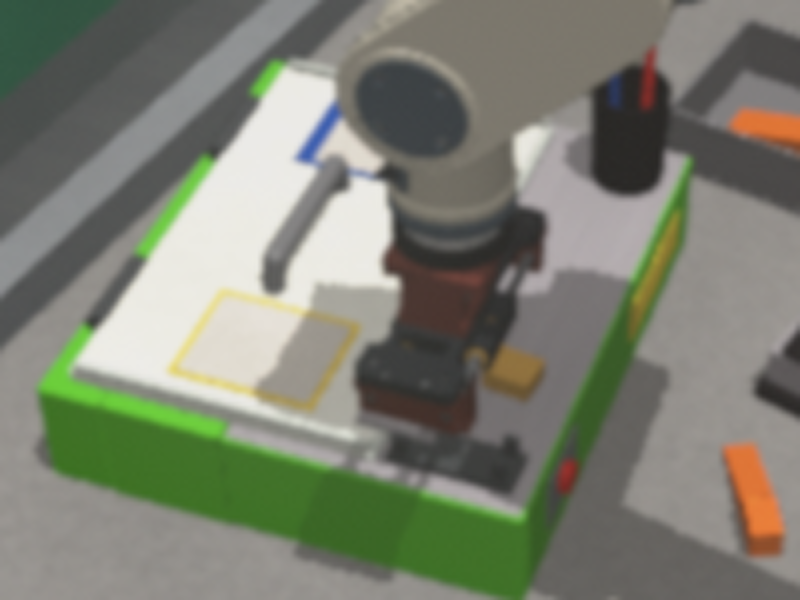

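Call:
{"fn": "drive_tool", "kwargs": {"series": [[0,[0.003,0.0005,0],0],[0,[0,0,0],0]]}}

```text
time: 16.62
ee_pos: [0.5055, 0.1122, 0.1431]
orientation: [1.077, 1.288, -1.077]
ft_force: [-1.3, 0.6, -0.6]
finger_gap: 0.0006
```

```bash
python3 b.py
```

```text
t 16.62 p [0.5055 0.1122 0.1431] jawyaw deg 10.19 x [-0.  0. -1.] F [-1.3  0.6 -0.6] gap 0.0006 q [0.2  0.41 1.93 0.   0.8  1.59]
machine -0.043165502667087775 0.16495042013636607 Fx -1.2008979351068991
```

Call:
{"fn": "drive_tool", "kwargs": {"series": [[0,[0.003,0.0005,0],0],[0,[0,0,0],0]]}}

```text
time: 16.92
ee_pos: [0.5079, 0.1126, 0.1431]
orientation: [1.077, 1.288, -1.077]
ft_force: [-2.1, 0.9, -0.6]
finger_gap: 0.0008
```

Call:
{"fn": "drive_tool", "kwargs": {"series": [[0,[0.003,0.0005,0],0],[0,[0,0,0],0]]}}

```text
time: 17.18
ee_pos: [0.5082, 0.1127, 0.143]
orientation: [1.075, 1.291, -1.08]
ft_force: [-8.2, -0.2, 5.4]
finger_gap: 0.0006
```

```bash
python3 b.py
```

```text
t 17.18 p [0.5082 0.1127 0.143 ] jawyaw deg 10.19 x [-0.004 -0.001 -1.   ] F [-8.2 -0.2  5.4] gap 0.0006 q [0.2  0.41 1.92 0.   0.81 1.59]
machine -0.040395019569522746 0.1649613495043668 Fx -8.079297773375231
```

The force rises and the motion stops, so that is the end stop. I back off and check.

Call:
{"fn": "drive_tool", "kwargs": {"series": [[0,[-0.01,-0.0018,0],0],[0,[-0.03,-0.005,0],0],[0,[-0.02,-0.004,0.05],0],[0,[0,0,0.07],0],[0,[-0.03,-0.05,0.07],0],[0,[-0.03,-0.07,0],0],[0,[-0.03,-0.07,0],0],[0,[0,-0.07,0],0]]}}

```text
time: 18.23
ee_pos: [0.3985, -0.0883, 0.282]
orientation: [1.077, 1.285, -1.075]
ft_force: [0.7, 0.7, -0.2]
finger_gap: 0.0003
```

```bash
python3 - <<'E'
from st import *
st()
o=np.array([.57671,-.0427]);a=.1752;x=np.array([np.cos(a),np.sin(a)]);y=np.array([-x[1],x[0]])
p=read_camera("side");cv2.imwrite("pics/s10.png",cv2.resize(p["pixels"][155:315,190:450],None,fx=3,fy=3,interpolation=2))
p=read_camera("top");cv2.imwrite("pics/t10.png",cv2.resize(p["pixels"][75:315,230:540],None,fx=2.5,fy=2.5,interpolation=2))
g=p["pixels"].astype(int);m=(g[...,2]>150)&(g[...,1]<70)&(g[...,0]<70);m[:180]=0;m[240:]=0;m[:,:250]=0;m[:,300:]=0
v,u=np.nonzero(m);X=atz(p,u.mean(),v.mean(),.148)[:2];print(len(u),u.mean(),v.mean(),"knob machine",(X-o)@x,(X-o)@y)
E
```

```text
t 18.23 p [ 0.3985 -0.0883  0.282 ] jawyaw deg 10.22 x [ 0.003 -0.001 -1.   ] F [ 0.7  0.7 -0.2] gap 0.0003 q [-0.25  0.03  2.04 -0.    1.07  1.15]
47 267.5744680851064 214.31914893617022 knob machine -0.02318776228777581 0.16582599580719876
```

View pics/s10.png

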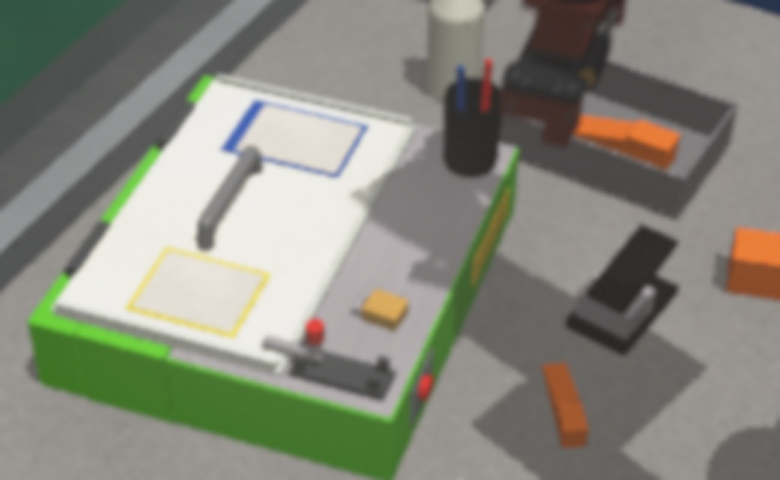

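View pics/t10.png

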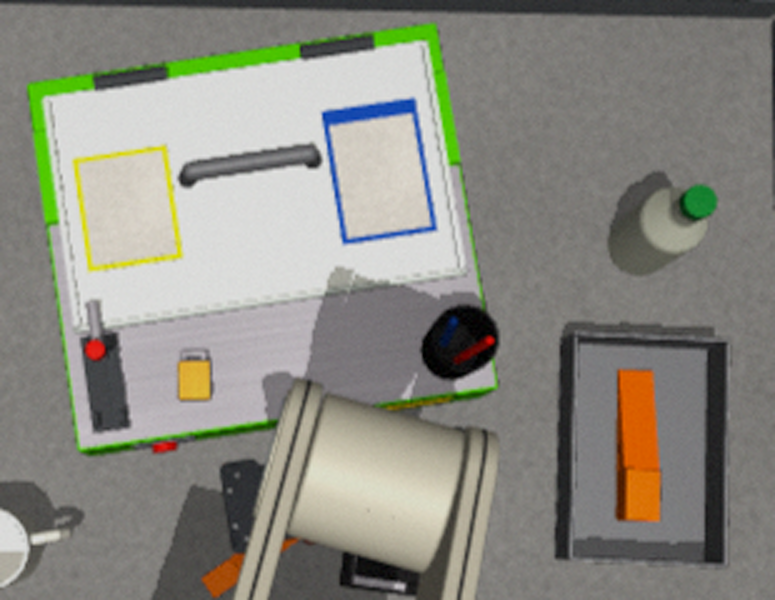

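The bolt bar lies over the shut lid, the knob is at about its 40 mm end, and the wedge lies flat in the middle of the grey tote. Handing in.

```bash
python3 -c "
from plant import *
print(job_done())"
```

```text
the job is handed in; nothing more can be done
None
```

I handed the job in at about 18 s of robot time with every step done; it gives no verdict, so the result is unconfirmed.

- **Wedge:** I drew the middle-sized wedge out in four gentle tugs of about 24, 27, 22 and 26 mm, with half a second of rest after each. I did not take a picture after the third tug.
- **Tote:** I laid the wedge in the grey tote. In the last pictures it lies flat near the middle.
- **Lid:** it looks fully shut in the pictures. I judged this by eye and did not measure its angle.
- **Bolt:** I pushed it home after the lid was down, until it stopped against about 8 N. The last picture puts the knob at machine x = -23 mm, about 40 mm of travel (good to about 2 mm), with the bar over the lid.
- **Bystanders:** the padlock, pen cup and bottle look unmoved, and so does what shows of the punch and mug. I did not check the can and tape after the bolt step. The arm ended clear of everything.

No check failed or disagreed.

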